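# Fill a pot with a chocolate egg and hold it back against the display tray's spring pusher

### The arm

A 6-joint arm with a two-finger parallel gripper is mounted at the origin on the work surface. World frame = base frame: x ahead of the robot, y to its left, z up, the work surface at z = 0. Lengths are in m, angles in rad, forces in N, time in s.
With the tool pointing down it reaches from about 0.375 to 0.9 m from the base axis. Payload 3.1 kg.
Tool frame: the origin (TCP) lies between the finger pads; the fingertips stand 11 mm ahead of it and the grasp point (between the pads) lies 8 mm behind it; z points along the fingers, y is the line along which they close (so a half turn about z gives the same grasp; the last joint's range is limited). The gripper opens to 87 mm and grips with 3 to 60 N. Pads are 19 mm wide; open, the fingers measure 117 mm over their backs; the gripper's body (75 mm by 190 mm) begins 51 mm behind the grasp point.
Start: joints at [-1.345, 0.527, 1.433, -0, 1.181, -0.178], TCP at [0.246, -0.574, 0.234] pointing down, gripper open.
Joint ranges: [-3.08, 3.08], [-0.75, 2.2], [0.22, 2.44], [-1.43, 4.57], [0, 2.65], [-2.85, 2.85]. Speed limits (rad/s): [2.79, 2.79, 3.14, 3.14, 3.14, 3.14].

### API

Orientations are given as a unit quaternion [x, y, z, w].
In Python, from rig import get_obs, camera, hand_in gives the robot as it stands.
- The arm moves only by the shell command python3 -m pendant 'ROWS' [FORCE]. ROWS is JSON, a list that holds one entry, the list of rows, each a list of 7 numbers: the shift along the tool's x, y, z in m, then the turn, a rotation vector about the tool's x, y, z in degrees, then the opening, from 0 (shut) to 1 (fully open). In form: [[[x, y, z, ax, ay, az, fingers], ...]]. A call has exactly 5 rows; each row shifts and turns the commanded pose from where the row before left it, along the tool's axes as they then stand; what a row does not reach is not made up. A row lasts 1/8 s, in which the tool goes at most 62.5 mm and 10.7 degrees, less where a joint would pass 70% of its speed; a pose out of reach is approached as far as the arm can. A call with a gripper value outside its range is refused whole. The fingers move at their own pace and stop on an object; FORCE is the grip in N (left out, the last holds). Time passes only in rows, so rows that do not move let the fingers close, or fill a call up. It gives the time, the measured TCP pose, the force, the opening and the grip force at its end, in the units of the state.
- get_obs(): the state, without advancing time (a new reading comes with each control period).
- camera(name): name is "scene" or "top" or "wrist"; returns a dict with "img" (480x640x3 uint8, red, green, blue), "intrinsics" (3x3 intrinsics, pixels), "R" (3x3) and "t" (3): a world point X has camera coordinates R X + t; the wrist camera has in their place "T_tool_cam" (4x4, takes a point from camera to tool coordinates, whose origin is the TCP and whose axes are the flange's). Camera axes: x right, y down, z forward; pixel columns grow to the right and rows downward; lengths in m; the calibration is good to about 2 mm. A picture is of the moment at which its call begins: read the wrist's pose just before it. There is no depth.
- hand_in(): hands the job in; it is judged then, once.
The state is a dict: "time": time; "q": joint angles; "joint_velocities": joint speeds; "joint_torque": joint torques, N m; "position": TCP position; "tool_rot": TCP orientation; "ft_force": force on the tool from outside, world axes, zero at the start; "moment": the same for the moment, N m; "grip_width": finger opening in m; "grip_force": force on a finger pad.
Only numpy, scipy, OpenCV 4.12 (cv2) and the standard library are available. Lean on these libraries where they do the work, as an engineer would, in place of code of your own. Each camera call takes 0.05 s, during which the arm holds its last target. There are 200 camera calls.

### The job

Take the dark chocolate egg from the wooden stand and lower it gently, without dropping it, into the empty pot that stands in the two-lane display tray; let the egg go. Then press that pot straight back along its lane against the sprung pusher until the pusher is fully home on its rear stop, and finish while still holding it pressed there, so that the next pot can be set in front of it. Keep the pot upright and do not disturb the filled pot, the white egg or the spare pot.

Things in the scene. Friction and masses are not known exactly. Their poses are not given: they have to be found in the camera images.
- tray: Fixed black two-lane tray. Origin: middle of its FRONT lower edge; x runs back along the lanes, away from the robot, y left, z up. Lane floor at z = 6 mm. Walls 42 mm high at y = -120, 0, 120 mm, lanes 116 mm wide about y = +60 (left) and -60 mm (right). Front lip x 0 to 4 mm, 32 mm high; rear wall x 287 to 292, 50 high. Each lane has a pot against the lip, axis at x = 59 mm.
- pusher_left (a joint): Travel (m) of the left lane's red pusher, a paddle 88 mm wide, 60 mm high behind the pot: 0 with the pot against the front lip, growing as the pot is pressed back along the tray's +x; hard rear stop at 0.118. Its spring pushes the pot forward with 6 N at 0, rising to 9 N at the stop, plus up to 5 N of friction under the pot; the pot comes back if let go.
- pusher_right (a joint): The same for the red pusher of the right lane (y = -60 mm).
- pot: The EMPTY white ceramic pot in the tray's left or right lane: loose, 0.24 to 0.4 kg, round and straight-sided, 110 mm outer diameter, 70 mm high, wall 4 mm (102 mm inside), bottom 5 mm thick. Origin: centre of its underside; z up along its axis.
- egg_center (a point): Centre of the dark-brown egg to be packed: 48 mm at its widest, 72 mm tall, 55 to 100 g, standing blunt end down in one of the stand's two holes. The point is on its axis, 32 mm above its lower end (from 24 to 40 mm up it is straight, 48 mm wide all round); at the start about 53 mm above the table.
- stand: Fixed wooden egg stand, 190 x 90 x 30 mm. Origin: centre of its underside; its two holes (36 mm wide) are at x = -50 and +50 mm along its own x axis, which runs roughly away from the robot.
- egg_white_center (a point): Centre of the white chocolate egg, same shape, in the other hole of the stand; to be left alone.
- pot_full: The filled pot, same shape as the empty one, with a milk-brown egg in it, in the other lane of the tray; to be left alone. Origin: centre of its underside.
- pot_spare: Spare pot, same size, standing upside down on the table to the right of the tray; to be left alone. Origin: centre of its lower side.
Not all that is in view belongs to the job. What is shaped like the pot but blue or orange is not meant.

How it is judged:
By the outcome, as a careful person would: the job done as asked, in the order asked, and still so for the second after the job is handed in, while the arm keeps its last pose, push and grip.
It also fails if it takes over 48 s, if anything falls off the work surface, if the arm or the gripper's body presses on something with over 40 N, if the wrist force passes 120 N, or if a joint passes its speed limit or range.

## Working session

There is one attempt and no reset: what is moved stays moved. The work goes in short steps, Python scripts to look and compute and a shell command to move; the robot and the scene stay as the last step left them, time stands still between calls to the robot, and variables do not carry over. Pictures are saved under pics/ and viewed, at most 12 in all, crops included, and the job is handed in when it is done.

```bash
ls; mkdir -p pics
python3 - <<'E'
from rig import get_obs,camera
import cv2,numpy as np
o=get_obs();print({k:np.round(v,3).tolist() for k,v in o.items()})
for n in("scene","top","wrist"):
    c=camera(n);cv2.imwrite(f"pics/{n}0.png",c["img"][...,::-1])
    print(n,np.round(c["intrinsics"],1).tolist(),{k:np.round(c[k],3).tolist() for k in("R","t","T_tool_cam") if k in c})
E
```

```text
pics
{'time': 0.0, 'q': [-1.344, 0.528, 1.434, 0.0, 1.181, -0.179], 'joint_velocities': [0.0, -0.003, 0.0, 0.0, 0.0, -0.001], 'joint_torque': [0.0, -44.004, -17.659, 0.064, 0.058, -0.0], 'position': [0.246, -0.574, 0.233], 'tool_rot': [0.98, 0.201, -0.0, -0.001], 'ft_force': [0.015, -0.327, 0.027], 'moment': [-0.018, 0.047, -0.003], 'grip_force': 0.0, 'grip_width': 0.087}
scene [[469.9, 0.0, 321.5], [0.0, 469.9, 241.3], [0.0, 0.0, 1.0]] {'R': [[-0.845, 0.535, 0.008], [0.401, 0.642, -0.653], [-0.355, -0.549, -0.757]], 't': [0.485, -0.121, 1.338]}
top [[444.3, 0.0, 315.0], [0.0, 444.3, 235.7], [0.0, 0.0, 1.0]] {'R': [[-0.025, -0.999, 0.028], [-0.998, 0.023, -0.061], [0.061, -0.03, -0.998]], 't': [-0.058, 0.54, 0.942]}
wrist [[369.6, 0.0, 323.7], [0.0, 369.6, 237.2], [0.0, 0.0, 1.0]] {'T_tool_cam': [[0.001, -0.958, -0.287, 0.08], [1.0, 0.001, -0.001, -0.001], [0.001, -0.287, 0.958, -0.152], [0.0, 0.0, 0.0, 1.0]]}
```

View pics/top0.png

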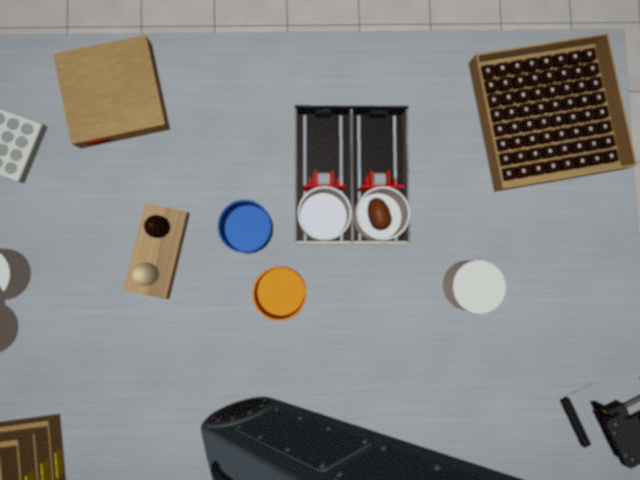

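View pics/scene0.png

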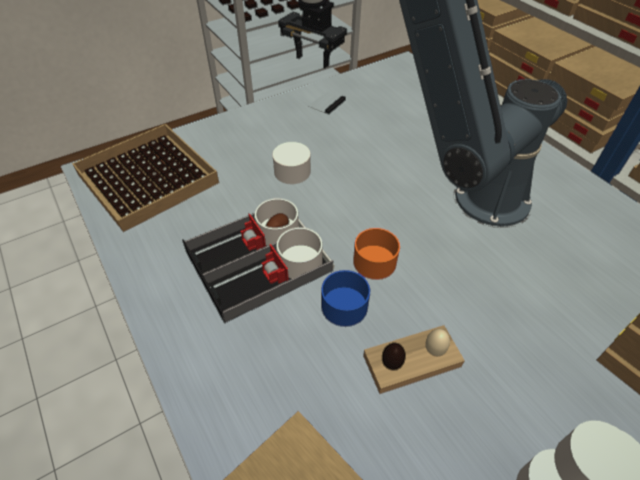

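Top view: the empty pot is at (325,213) in the left lane and the filled pot at (380,213). The dark egg is at (157,227) on the stand, with the white egg at (145,273). The spare pot is at (479,287), and blue (245,226) and orange (280,293) are not meant.
Could be mistaken:
- Dark egg (157,227): the milk-brown egg (379,213), the chocolates (550,120) or the white egg (145,273). I choose the dark one on the stand.
- Pot (325,213): the filled pot (380,213), the spare pot (479,287), blue (245,226) or orange (280,293). I choose the white empty one in the left lane.

```bash
cat > h.py <<'E'
import cv2,numpy as np
from rig import get_obs,camera
from scipy.spatial.transform import Rotation as Rot
def pose():
    o=get_obs();return np.array(o["position"]),Rot.from_quat(o["tool_rot"]).as_matrix()
def grab(n):
    p,R=pose();c=camera(n)
    K=np.array(c["intrinsics"])
    if n=="wrist":
        T=np.array(c["T_tool_cam"]);Rwc=R@T[:3,:3];C=R@T[:3,3]+p
    else:
        Rwc=np.array(c["R"]).T;C=-Rwc@np.array(c["t"])
    return c["img"],K,Rwc,C
def ray(v,uv):
    _,K,Rwc,C=v;d=Rwc@np.linalg.inv(K)@np.array([uv[0],uv[1],1.]);return C,d/np.linalg.norm(d)
def plane(v,uv,z):
    C,d=ray(v,uv);return C+d*(z-C[2])/d[2]
def tri(rs):
    A=sum(np.eye(3)-np.outer(d,d) for C,d in rs);b=sum((np.eye(3)-np.outer(d,d))@C for C,d in rs)
    X=np.linalg.solve(A,b);return X,[np.linalg.norm(np.cross(X-C,d)) for C,d in rs]
def blob(mask,box,near=None):
    m=np.zeros_like(mask,np.uint8);x0,y0,x1,y1=box;m[y0:y1,x0:x1]=mask[y0:y1,x0:x1]
    cs,_=cv2.findContours(m,cv2.RETR_EXTERNAL,cv2.CHAIN_APPROX_NONE);return max(cs,key=cv2.contourArea)
def proj(v,X):
    _,K,Rwc,C=v;x=K@(Rwc.T@(np.array(X)-C));return x[:2]/x[2]
E
python3 - <<'E'
from h import *
T=grab("top");S=grab("scene")
def cen(c):
    m=cv2.moments(c);return np.array([m["m10"],m["m01"]])/m["m00"]
def dark(v):return (v[0].max(2)<70)
def white(v):
    i=v[0].astype(int);return (i.min(2)>150)&(i[...,2]-i[...,0]<12)&(i.max(2)-i.min(2)<45)
e=[cen(blob(dark(T),(135,205,180,245))),cen(blob(dark(S),(372,335,415,380)))]
print("egg",e,tri([ray(T,e[0]),ray(S,e[1])]))
for n,v,b in(("T",T,(285,160,420,250)),("S",S,(240,190,340,285))):
    im=v[0].copy();m=white(v);im[m]=[0,255,0]
    x0,y0,x1,y1=b
    a=np.vstack if n=="x" else np.hstack
    o=a([v[0][y0:y1,x0:x1],im[y0:y1,x0:x1]]);o=cv2.resize(o,None,fx=3,fy=3,interpolation=0) 
    cv2.imwrite(f"pics/m{n}.png",o[...,::-1]);globals()["o"+n]=o
g=T[0][190:310,110:200];g=cv2.resize(g,None,fx=2.3,fy=2.3)
W=800;H=oT.shape[0]+oS.shape[0];c=np.zeros((H,max(oT.shape[1],oS.shape[1]),3),np.uint8)
c[:oT.shape[0],:oT.shape[1]]=oT;c[oT.shape[0]:,:oS.shape[1]]=oS
c[oT.shape[0]:oT.shape[0]+g.shape[0],oS.shape[1]:oS.shape[1]+g.shape[1]]=g[:,:c.shape[1]-oS.shape[1]] 
print(c.shape);cv2.imwrite("pics/crop.png",c[...,::-1])
E
```

```text
egg [array([156.77047744, 226.09680245]), array([393.23259259, 356.00777778])] (array([0.56372397, 0.255338  , 0.05390306]), [np.float64(0.00030370134322519634), np.float64(0.00030370134322505)])
(555, 810, 3)
```

View pics/crop.png

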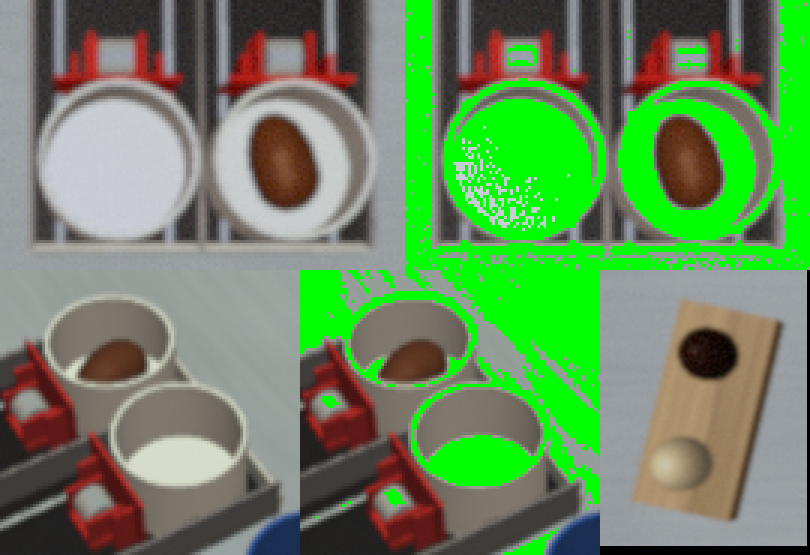

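The crop confirms the choice. The left-lane pot is empty, with its rim around (325,213) in the top view. The dark egg is on the far hole of the stand and the white egg on the near one.

Run:
```python
from h import *
T=grab("top");S=grab("scene")
def cen(c):
    m=cv2.moments(c);return np.array([m["m10"],m["m01"]])/m["m00"]
g=cv2.cvtColor(T[0],cv2.COLOR_RGB2GRAY);x0,y0=285,170
G=cv2.resize(g[y0:250,x0:420],None,fx=4,fy=4,interpolation=cv2.INTER_CUBIC)
h=cv2.HoughCircles(G,cv2.HOUGH_GRADIENT_ALT,1,60,param1=200,param2=.6,minRadius=90,maxRadius=125)
print("hough",h)
for x,y,r in (h[0] if h is not None else []):
    u=((x-1.5)/4+x0,(y-1.5)/4+y0);print(u,r/4,"rim@.076",plane(T,u,.076),r/4*(T[3][2]-.076)/444.3)
# scene rims: left pot
i=S[0].astype(int);m=((i.min(2)>165)&(i[...,2]-i[...,0]<2)).astype(np.uint8)
for n,b in(("empty",(274,226,326,280)),("full",(252,196,301,232))):
    c=blob(m,b);E=cv2.fitEllipse(cv2.convexHull(c));print(n,E,plane(S,E[0],.076))
# egg white
i=T[0].astype(int);hsv=cv2.cvtColor(T[0],cv2.COLOR_RGB2HSV)
w=[proj(T,(.46,.275,.053))];print("guess",w)
# tray outer edges, walls at .042
L=[];Rr=[]
for y in range(125,180,3):
    row=g[y,:].astype(int)
    a=285+np.argmax(row[285:310]<110);b=420-np.argmax(row[420:395:-1]<110)
    L.append(plane(T,(a,y),.042)[:2]);Rr.append(plane(T,(b,y),.042)[:2])
for P in(L,Rr):
    P=np.array(P);f=cv2.fitLine(P.astype(np.float32),cv2.DIST_HUBER,0,.001,.001).ravel();print("edge",np.degrees(np.arctan2(f[1],f[0])),f[2:])
```

```text
hough [[[390.       169.       107.00591 ]
  [154.       183.       103.970764]]]
(np.float32(382.125), np.float32(211.875)) 26.751478 rim@.076 [ 0.58021331 -0.20744427  0.076     ] 0.05410190518989298
(np.float32(323.125), np.float32(215.375)) 25.992691 rim@.076 [ 0.57570747 -0.08667831  0.076     ] 0.052567342111629584
empty ((299.36279296875, 243.94442749023438), (35.37493896484375, 45.17723846435547), 84.88477325439453) [ 0.58229134 -0.0879882   0.076     ]
full ((287.1790466308594, 208.20521545410156), (15.906793594360352, 24.6984920501709), 129.20506286621094) [ 0.54753227 -0.20783724  0.076     ]
guess [array([147.48709713, 276.77052421])]
edge -1.2937332 [ 0.72117066 -0.03434034]
edge -0.82893497 [ 0.7084973  -0.27042872]
```

```bash
R1='[[[0.041,-0.0425,0,0,0,0,1],[0.041,-0.0425,0,0,0,0,1],[0.041,-0.0425,0,0,0,0,1],[0.041,-0.0425,0,0,0,0,1],[0.041,-0.0425,0,0,0,0,1]]]'
python3 -m pendant '[[[0.041,-0.0425,0,0,0,0,1],[0.041,-0.0425,0,0,0,0,1],[0.041,-0.0425,0,0,0,0,1],[0.041,-0.0425,0,0,0,0,1],[0.041,-0.0425,0,0,0,0,1]]]'
python3 -m pendant '[[[0.041,-0.0425,0,0,0,0,1],[0.041,-0.0425,0,0,0,0,1],[0.041,-0.0425,0,0,0,0,1],[0.041,-0.0425,0,0,0,0,1],[0.041,-0.0425,0,0,0,0,1]]]'
python3 -m pendant '[[[0.041,-0.0425,0,0,0,0,1],[0.041,-0.0425,0,0,0,0,1],[0.041,-0.0425,0,0,0,0,1],[0.041,-0.0425,0,0,0,0,1],[0.041,-0.0425,0,0,0,0,1]]]'
python3 -m pendant '[[[0,0,0,0,0,7.6,1],[0,0,0,0,0,7.6,1],[0,0,0,0,0,7.6,1],[0,0,0,0,0,7.6,1],[0,0,0,0,0,7.6,1]]]'
```

```text
time: 0.98
position: [0.3514, -0.2968, 0.2338]
tool_rot: [0.98, 0.201, 0.0, 0.0]
ft_force: [1.2, 0.4, 0.5]
grip_width: 0.0871
grip_force: 0.0
time: 1.6
position: [0.4564, -0.0206, 0.2339]
tool_rot: [0.98, 0.201, 0.001, 0.0]
ft_force: [0.9, -0.4, -0.1]
grip_width: 0.0871
grip_force: 0.0
time: 2.22
position: [0.5609, 0.2557, 0.2337]
tool_rot: [0.98, 0.201, 0.0, 0.0]
ft_force: [1.2, -0.5, 0.3]
grip_width: 0.0873
grip_force: 0.0
time: 2.85
position: [0.5603, 0.2537, 0.2335]
tool_rot: [0.991, -0.131, -0.0, 0.0]
ft_force: [-0.5, -0.6, -0.2]
grip_width: 0.0873
grip_force: 0.0
```

Run:
```python
from h import *
W=grab("wrist");cv2.imwrite("pics/w1.png",W[0][...,::-1]);p,R=pose();print(p,np.degrees(np.arctan2(R[1,0],R[0,0])),R[:,2])
print(proj(W,(.5637,.2553,.054)),proj(W,(.5637,.2553,.093)))
m=(W[0].max(2)<75).astype(np.uint8);n,l,s,c=cv2.connectedComponentsWithStats(m)
for k in range(1,n):
    if s[k,4]>300:print(s[k],c[k])
```

```text
[0.56034601 0.25373007 0.23349887] -15.219744756959063 [-1.40351837e-04 -1.60489259e-05 -9.99999990e-01]
[322.40663716 212.77906623] [322.19879984 223.50321783]
[ 592    0   36  171 5469] [610.59005303  81.75004571]
[ 297  187   51   54 2119] [321.98442662 213.33600755]
[    0   277   640   203 82554] [308.10610025 398.9000533 ]
```

View pics/w1.png

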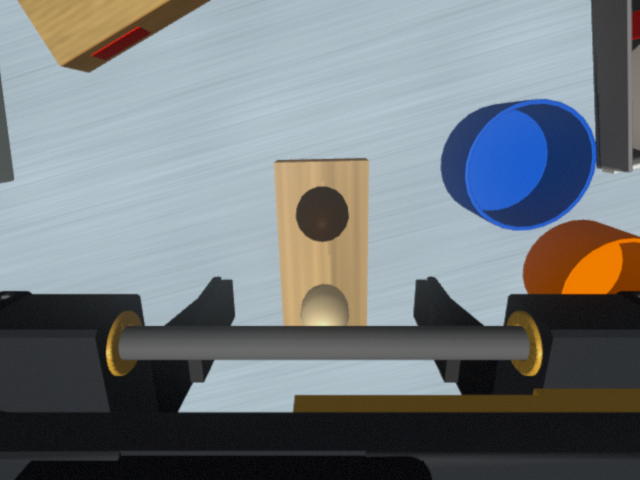

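The picture shows the dark egg at (322,213), 0.5 px from where the prediction put it, and the white egg lower, at (325,305). The tool x axis lies along the stand.

```bash
python3 -m pendant '[[[0.003,-0.0025,0.03,0,0,0,1],[0,0,0.03,0,0,0,1],[0,0,0.03,0,0,0,1],[0,0,0.03,0,0,0,1],[0,0,0.02,0,0,0,1]]]' && python3 -m pendant '[[[0,0,0.017,0,0,0,1],[0,0,0.015,0,0,0,1],[0,0,0.015,0,0,0,1],[0,0,0,0,0,0,1],[0,0,0,0,0,0,1]]]'
python3 -c "
from h import *
W=grab('wrist');cv2.imwrite('pics/w2.png',W[0][...,::-1])"
```

```text
time: 3.52
position: [0.5633, 0.2552, 0.092]
tool_rot: [0.992, -0.128, -0.001, 0.0]
ft_force: [-0.1, -0.0, -0.4]
grip_width: 0.0871
grip_force: 0.0
time: 4.15
position: [0.5643, 0.2555, 0.0469]
tool_rot: [0.992, -0.129, 0.0, -0.0]
ft_force: [0.1, -0.1, -0.7]
grip_width: 0.087
grip_force: 0.0
```

View pics/w2.png

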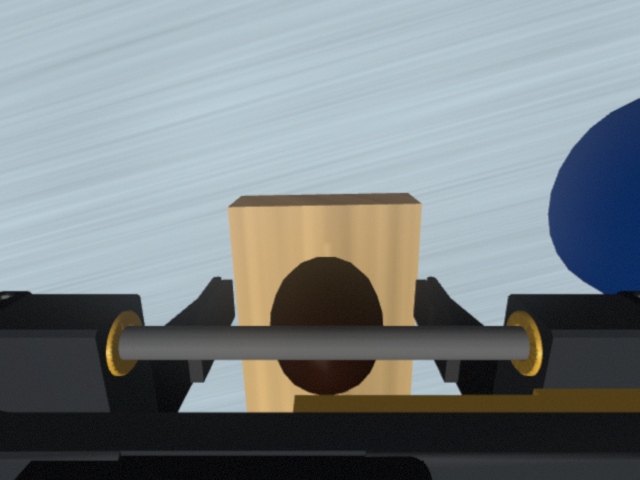

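The egg is centred between the fingers at (326,325), with the tips at columns 234 and 415. Closing now.

```bash
python3 -m pendant '[[[0,0,0,0,0,0,0.4],[0,0,0,0,0,0,0.4],[0,0,0,0,0,0,0.4],[0,0,0,0,0,0,0.4],[0,0,0,0,0,0,0.4]]]' 12; python3 -m pendant '[[[0,0,0,0,0,0,0.4],[0,0,0,0,0,0,0.4],[0,0,-0.01,0,0,0,0.4],[0,0,-0.02,0,0,0,0.4],[0,0,-0.03,0,0,0,0.4]]]'
```

```text
time: 4.82
position: [0.5638, 0.2551, 0.0466]
tool_rot: [0.992, -0.129, -0.0, 0.0]
ft_force: [-0.8, -2.0, -0.2]
grip_width: 0.0473
grip_force: 12.0
time: 5.45
position: [0.5634, 0.2557, 0.1068]
tool_rot: [0.992, -0.129, -0.001, -0.0]
ft_force: [-0.5, 0.4, -1.4]
grip_width: 0.0473
grip_force: 12.0
```

```bash
python3 -m pendant '[[[0,0,-0.05,0,0,0,0.4],[0,0,-0.05,0,0,0,0.4],[0.0125,0.056,0,0,0,0,0.4],[0.0125,0.056,0,0,0,0,0.4],[0.0125,0.056,0,0,0,0,0.4]]]'; python3 -m pendant '[[[0.0125,0.056,0,0,0,0,0.4],[0.0125,0.056,0,0,0,0,0.4],[0.0125,0.056,0,0,0,0,0.4],[0,0,0,0,0,-7,0.4],[0,0,0,0,0,-7,0.4]]]'
python3 - <<'E'
from h import *
W=grab("wrist");cv2.imwrite("pics/w3.png",W[0][...,::-1]);p,R=pose();print(p,np.degrees(np.arctan2(R[1,0],R[0,0])),R[:,2],proj(W,(.58,-.088,.076)))
E
```

```text
time: 6.08
position: [0.5574, 0.0824, 0.2076]
tool_rot: [0.992, -0.128, 0.001, -0.0]
ft_force: [0.7, 0.4, -1.2]
grip_width: 0.0477
grip_force: 12.0
time: 6.7
position: [0.5508, -0.0896, 0.2072]
tool_rot: [1.0, -0.006, 0.001, -0.0]
ft_force: [-0.4, -0.1, -0.4]
grip_width: 0.0477
grip_force: 12.0
[ 0.55071016 -0.08907569  0.20713407] -0.5162704583445219 [ 1.15663777e-03  3.80537396e-04 -9.99999259e-01] [322.69976336 194.13932925]
```

View pics/w3.png

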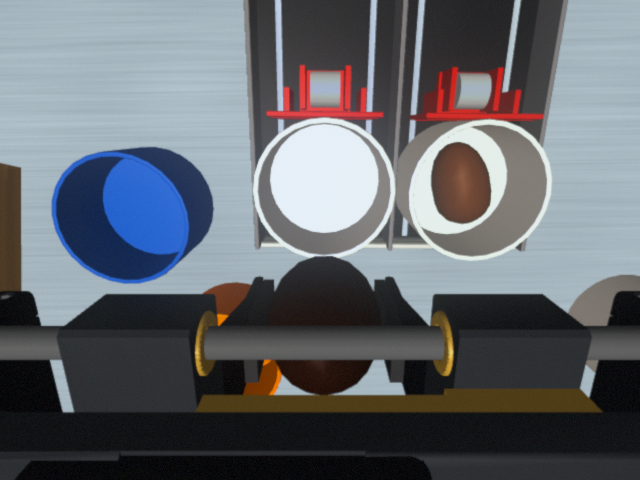

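The wrist view shows the empty pot's rim over columns 254–396 and rows 117–258, so its centre is near (325,187). The filled pot is at (475,190), the pusher plates at row 115, and the egg is held at (323,325).

Run:
```python
from h import *
W=grab("wrist");I=W[0].astype(int)
m=((I.min(2)>205)).astype(np.uint8)
for n,b in(("empty",(246,108,400,262)),("full",(400,108,560,266))):
    q=cv2.convexHull(blob(m,b));E=cv2.fitEllipseDirect(q)
    P=np.array([plane(W,tuple(u[0]),.076)[:2] for u in q],np.float32)
    (cx,cy),r=cv2.minEnclosingCircle(P);A=np.c_[2*P,np.ones(len(P))];s=np.linalg.lstsq(A,(P**2).sum(1),rcond=None)[0]
    print(n,np.round(E[0],1),np.round(E[1],1),cx,cy,r,"lsq",s[:2],np.sqrt(s[2]+s[:2]@s[:2]))
red=((I[...,0]>120)&(I[...,1]<60)).astype(np.uint8);c=blob(red,(260,60,390,125)).reshape(-1,2)
a=[];
for x in range(272,380,4):
    col=np.where(red[100:125,x])[0];
    if len(col):a.append(plane(W,(x,100+col[-1]),.066)[:2])
a=np.float32(a);f=cv2.fitLine(a,cv2.DIST_HUBER,0,.001,.001).ravel();print("paddle dir",np.degrees(np.arctan(-f[0]/f[1])),f[2:])
# central lane wall edges
g=cv2.cvtColor(W[0],cv2.COLOR_RGB2GRAY)
for lo,hi,s in((225,290,1),(575,530,-1)):
    P=[]
    for y in range(5,100,5):
        x=lo
        while g[y,x]>125 and x!=hi:x+=s
        if x!=hi:P.append(plane(W,(x,y),.042)[:2])
    f=cv2.fitLine(np.float32(P),cv2.DIST_HUBER,0,.001,.001).ravel();print("edge",len(P),np.degrees(np.arctan(f[1]/f[0])),f[2:])
```

```text
empty [324.6 177.9] [107.3 107.5] 0.5906296372413635 -0.08902226388454437 0.041270263493061066 lsq [ 0.59068413 -0.08888982] 0.04098980550624997
full [476.1 193.6] [129.2 165.8] 0.5737299919128418 -0.20129628479480743 0.06408626586198807 lsq [ 0.5768179  -0.20655336] 0.0561833754925882
paddle dir -1.6678545 [ 0.63700414 -0.08643981]
edge 19 -0.88431865 [ 0.68998486 -0.03233368]
edge 19 -3.2543962 [ 0.6914721  -0.27146342]
```

Run:
```python
from h import *
W=grab("wrist");I=W[0].astype(int)
m=(I.min(2)>205).astype(np.uint8);m[:108]=0;m[264:]=0;m[:,:246]=0;m[:,402:]=0
n,l,s,c=cv2.connectedComponentsWithStats(m)
for k in range(1,n):
    if s[k,4]>60:
        q=cv2.convexHull(np.argwhere(l==k)[:,::-1].astype(np.int32)).astype(np.float32)
        for z in(.011,.076):
            P=np.array([plane(W,tuple(u[0]),z)[:2] for u in q]);A=np.c_[2*P,np.ones(len(P))];t=np.linalg.lstsq(A,(P**2).sum(1),rcond=None)[0]
            print(s[k],z,t[:2],np.sqrt(t[2]+t[:2]@t[:2]))
print(plane(W,(325,187.5),.076))
```

```text
[ 254  118  142  140 1722] 0.011 [ 0.56729229 -0.08880244] 0.06920581352299339
[ 254  118  142  140 1722] 0.076 [ 0.57899257 -0.08886842] 0.05629541736877688
[ 271  124  108  109 9081] 0.011 [ 0.5816139  -0.08888962] 0.050377916214141484
[ 271  124  108  109 9081] 0.076 [ 0.59064247 -0.08893935] 0.040979878352301276
[ 0.58506421 -0.08908334  0.076     ]
```

```bash
python3 -m pendant '[[[0.015,0,0,0,0,0.8,0.4],[0.015,0,0,0,0,0,0.4],[0,0,0.03,0,0,0,0.4],[0,0,0.03,0,0,0,0.4],[0,0,0.02,0,0,0,0.4]]]'; python3 -m pendant '[[[0,0,0.025,0,0,0,0.4],[0,0,0.025,0,0,0,0.4],[0,0,0.015,0,0,0,0.4],[0,0,0.01,0,0,0,0.4],[0,0,0.005,0,0,0,0.4]]]'
python3 -c "
from h import *
W=grab('wrist');cv2.imwrite('pics/w4.png',W[0][...,::-1]);S=grab('scene');cv2.imwrite('pics/s4.png',cv2.resize(S[0][180:300,230:350],None,fx=4,fy=4)[...,::-1])"
```

```text
time: 7.48
position: [0.5814, -0.0887, 0.1252]
tool_rot: [1.0, -0.015, -0.0, -0.0]
ft_force: [-0.2, 0.1, -0.5]
grip_width: 0.0477
grip_force: 12.0
time: 8.1
position: [0.5811, -0.0892, 0.0463]
tool_rot: [1.0, -0.014, 0.0, 0.0]
ft_force: [0.6, 0.1, -0.1]
grip_width: 0.0474
grip_force: 12.0
```

View pics/w4.png

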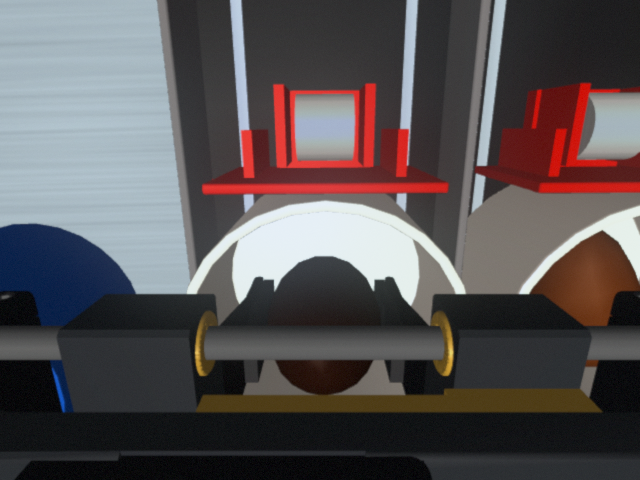

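The egg and fingers are inside the empty pot, centred at column 325 with the rim spanning 190–465. I'll lower gently until contact.

```bash
python3 -m pendant '[[[0,0,0.003,0,0,0,0.4],[0,0,0.002,0,0,0,0.4],[0,0,0.0015,0,0,0,0.4],[0,0,0.001,0,0,0,0.4],[0,0,0,0,0,0,0.4]]]'; python3 -m pendant '[[[0,0,0.0005,0,0,0,0.4],[0,0,0.0005,0,0,0,0.4],[0,0,0.0005,0,0,0,0.4],[0,0,0,0,0,0,0.4],[0,0,0,0,0,0,0.4]]]'
```

```text
time: 8.82
position: [0.5805, -0.0893, 0.039]
tool_rot: [1.0, -0.014, -0.0, -0.0]
ft_force: [0.1, -0.1, -0.5]
grip_width: 0.0476
grip_force: 12.0
time: 9.45
position: [0.5806, -0.0893, 0.0375]
tool_rot: [1.0, -0.014, 0.0, -0.0]
ft_force: [0.2, -0.3, 0.4]
grip_width: 0.0481
grip_force: 12.0
```

```bash
python3 -m pendant '[[[0,0,0.0005,0,0,0,0.4],[0,0,0.0005,0,0,0,0.4],[0,0,0,0,0,0,0.4],[0,0,0,0,0,0,0.4],[0,0,0,0,0,0,0.4]]]'; python3 -m pendant '[[[0,0,0.0005,0,0,0,0.4],[0,0,0.0005,0,0,0,0.4],[0,0,0,0,0,0,0.4],[0,0,0,0,0,0,0.4],[0,0,0,0,0,0,0.4]]]'
```

```text
time: 10.07
position: [0.5807, -0.0893, 0.0367]
tool_rot: [1.0, -0.014, 0.0, 0.0]
ft_force: [-1.0, 0.6, 1.2]
grip_width: 0.0476
grip_force: 12.0
time: 10.7
position: [0.5809, -0.0893, 0.0365]
tool_rot: [1.0, -0.014, 0.0, 0.0]
ft_force: [-1.4, 0.6, 7.7]
grip_width: 0.0477
grip_force: 12.0
```

Contact at TCP z ≈ 0.0365, close to the expected 0.036. I'll ease off half a millimetre, open and rise straight up.

```bash
python3 -m pendant '[[[0,0,-0.0005,0,0,0,0.4],[0,0,0,0,0,0,0.58],[0,0,0,0,0,0,0.62],[0,0,0,0,0,0,0.66],[0,0,0,0,0,0,0.66]]]'; python3 -m pendant '[[[0,0,0,0,0,0,0.66],[0,0,-0.01,0,0,0,0.66],[0,0,-0.02,0,0,0,0.66],[0,0,-0.03,0,0,0,0.66],[0,0,-0.05,0,0,0,0.66]]]'
python3 -m pendant '[[[0,0,-0.03,0,0,0,0.66],[-0.02,0,0,0,0,0,0.66],[-0.03,0,0,0,0,0,0.66],[-0.04,0,0,0,0,0,0.66],[0,0,0,0,0,0,0.66]]]'
python3 -c "
from h import *
W=grab('wrist');cv2.imwrite('pics/w5.png',W[0][...,::-1])"
```

```text
time: 11.32
position: [0.5805, -0.0893, 0.0358]
tool_rot: [1.0, -0.014, -0.0, -0.0]
ft_force: [-0.3, 0.7, -0.3]
grip_width: 0.0571
grip_force: 0.0
time: 11.95
position: [0.5794, -0.0889, 0.1463]
tool_rot: [1.0, -0.014, -0.002, -0.001]
ft_force: [0.1, -0.1, -0.8]
grip_width: 0.0574
grip_force: 0.0
time: 12.58
position: [0.4871, -0.0857, 0.1764]
tool_rot: [1.0, -0.014, -0.002, -0.001]
ft_force: [1.2, -0.9, 0.7]
grip_width: 0.0576
grip_force: 0.0
```

View pics/w5.png

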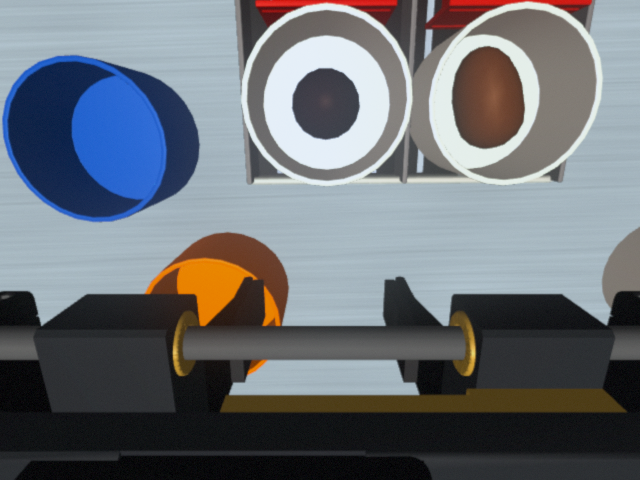

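The egg stands upright, released, in the empty pot at (325,103), and the filled pot at (490,95) is untouched. The orange pot is at (215,300), so I'll check its clearance before lowering in front of the tray.

```bash
python3 - <<'E'
from h import *
T=grab("top");W=grab("wrist");h=cv2.cvtColor(T[0],cv2.COLOR_RGB2HSV)
m=((h[...,0]<20)&(h[...,1]>180)&(h[...,2]>120)).astype(np.uint8);c=blob(m,(230,250,330,340));E=cv2.fitEllipse(c);print("orange",E[0],plane(T,E[0],.07))
print("lip",[plane(W,u,.032)[:2] for u in((265,181),(390,181),(545,181))])
print("pot",plane(W,(325.5,94),.076), pose()[0])
E
python3 -m pendant '[[[0,0.001,0,0,0,0,0.55],[0,0,0,0,0,0,0.55],[0,0,0,0,0,0,0.55],[0,0,0,0,0,0,0.55],[0,0,0,0,0,0,0.55]]]'
```

```text
orange (293.35968017578125, 298.1396789550781) [ 0.40974912 -0.02238063  0.07      ]
lip [array([ 0.53024874, -0.03997633]), array([ 0.52744421, -0.14033253]), array([ 0.5239673 , -0.26474856])]
pot [ 0.59070921 -0.09000888  0.076     ] [ 0.49208112 -0.08727526  0.17688262]
time: 13.35
position: [0.4906, -0.0877, 0.176]
tool_rot: [1.0, -0.014, -0.0, -0.0]
ft_force: [0.5, 0.5, -0.9]
grip_width: 0.0482
grip_force: 0.0
```

```bash
python3 -m pendant '[[[0,0,0.035,0,0,0,0.55],[0,0,0.035,0,0,0,0.55],[0,0,0.03,0,0,0,0.55],[0,0,0.02,0,0,0,0.55],[0,0,0.006,0,0,0,0.55]]]'; python3 -m pendant '[[[0.01,0,0,0,0,0,0.55],[0.008,0,0,0,0,0,0.55],[0.004,0,0,0,0,0,0.55],[0.003,0,0,0,0,0,0.55],[0.003,0,0,0,0,0,0.55]]]'
python3 -c "
from h import *
S=grab('scene');cv2.imwrite('pics/s6.png',cv2.resize(S[0][150:330,200:440],None,fx=3.3,fy=3.3)[...,::-1])"
```

```text
time: 13.98
position: [0.49, -0.0875, 0.0489]
tool_rot: [1.0, -0.014, -0.001, -0.0]
ft_force: [0.2, -0.5, 1.0]
grip_width: 0.0475
grip_force: 0.0
time: 14.6
position: [0.5187, -0.0885, 0.0503]
tool_rot: [1.0, -0.014, 0.0, 0.0]
ft_force: [0.2, -1.0, 0.3]
grip_width: 0.0479
grip_force: 0.0
```

View pics/s6.png

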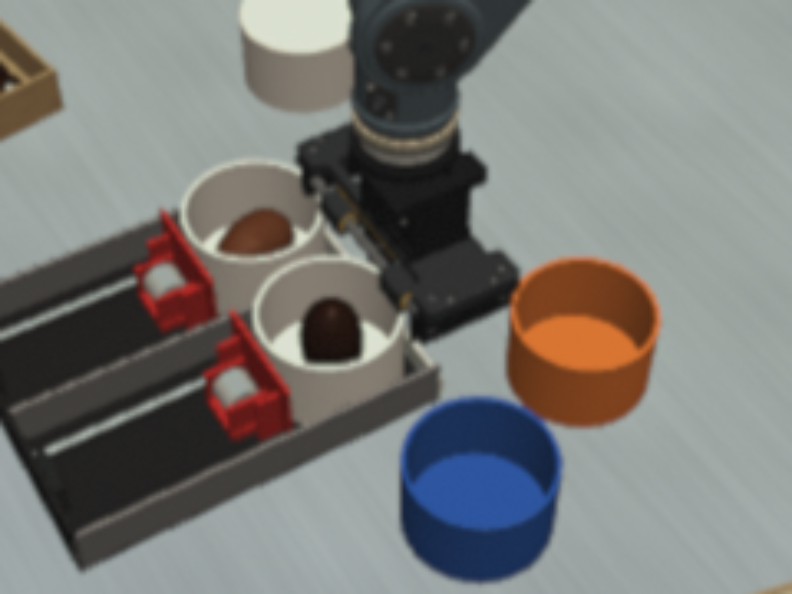

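The dark egg stands in the left pot, and the gripper is just in front of it, clear of the filled pot and the orange pot. I'll start pressing slowly.

```bash
python3 -m pendant '[[[0.001,0,0,0,0,0,0.55],[0.001,0,0,0,0,0,0.55],[0.0015,0,0,0,0,0,0.55],[0.002,0,0,0,0,0,0.55],[0.0025,0,0,0,0,0,0.55]]]'; python3 -m pendant '[[[0.003,0,0,0,0,0,0.55],[0.0035,0,0,0,0,0,0.55],[0.004,0,0,0,0,0,0.55],[0.004,0,0,0,0,0,0.55],[0.004,0,0,0,0,0,0.55]]]'
```

```text
time: 15.28
position: [0.5235, -0.0883, 0.0498]
tool_rot: [1.0, -0.013, -0.004, -0.001]
ft_force: [-8.3, -3.0, 6.1]
grip_width: 0.048
grip_force: 4.6
time: 15.9
position: [0.536, -0.0876, 0.0497]
tool_rot: [1.0, -0.014, -0.01, -0.002]
ft_force: [-16.4, -2.8, 13.2]
grip_width: 0.048
grip_force: 8.5
```

```bash
python3 -c "
from h import *
S=grab('scene');o=get_obs();print(o['position'],o['ft_force'],o['moment'])
W=grab('wrist')
a=cv2.resize(S[0][190:300,230:350],None,fx=4,fy=4);b=cv2.resize(W[0][60:420,180:480],(367,440))
cv2.imwrite('pics/s7.png',np.hstack([a[:,:430],b])[...,::-1])"
```

```text
[ 0.5369356  -0.08772482  0.04973875] [-12.94363842  -2.13874846  10.82072418] [-0.55252709  2.29474801 -0.25494744]
```

View pics/s7.png

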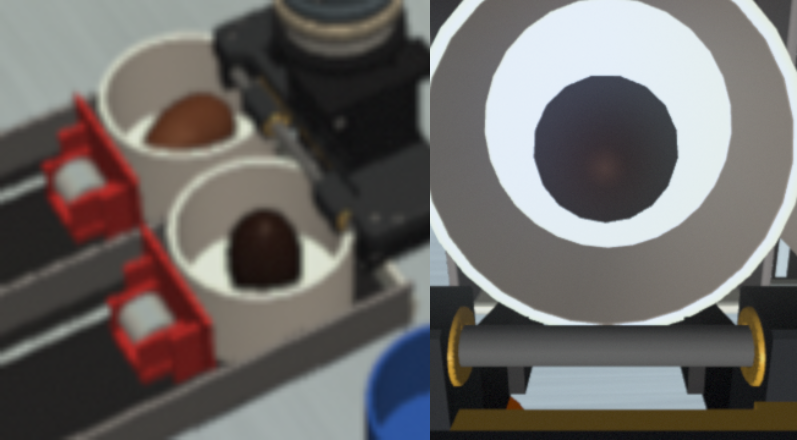

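The pot is still upright with the egg standing. The arm's give has tilted the fingers about 1° so that the upper finger leads and presses down on the pot. I'll turn the tips forward to push low, ease up a little and go on.

```bash
python3 -m pendant '[[[0.002,0,0,0,0.6,0,0.55],[0.002,0,-0.0005,0,0.6,0,0.55],[0.003,0,-0.0005,0,0.6,0,0.55],[0.003,0,0,0,0.6,0,0.55],[0.003,0,0,0,0,0,0.55]]]'; python3 -c "
from rig import get_obs
print(get_obs()['moment'],get_obs()['ft_force'])"
```

```text
time: 16.62
position: [0.5514, -0.088, 0.0496]
tool_rot: [1.0, -0.014, 0.014, -0.002]
ft_force: [-8.4, -2.2, 0.8]
grip_width: 0.0475
grip_force: 5.0
[-0.2828363   1.60536193 -0.1639221 ] [-8.39528053 -2.15960778  0.75001752]
```

```bash
python3 -m pendant '[[[0.004,0,0.0001,0,0,0,0.55],[0.005,0,0.0001,0,0,0,0.55],[0.005,0,0.0001,0,0,0,0.55],[0.005,0,0.0001,0,0,0,0.55],[0.005,0,0.0001,0,0,0,0.55]]]'; python3 -m pendant '[[[0.005,0,0.0001,0,0,0,0.55],[0.005,0,0.0001,0,0,0,0.55],[0.005,0,0.0001,0,0,0,0.55],[0.005,0,0.0001,0,0,0,0.55],[0.005,0,0.0001,0,0,0,0.55]]]'
```

```text
time: 17.25
position: [0.5753, -0.0888, 0.0498]
tool_rot: [1.0, -0.014, 0.013, -0.002]
ft_force: [-9.8, -0.8, -0.6]
grip_width: 0.0478
grip_force: 5.0
time: 17.88
position: [0.6, -0.0894, 0.05]
tool_rot: [1.0, -0.014, 0.013, -0.002]
ft_force: [-9.8, -2.2, -0.4]
grip_width: 0.0478
grip_force: 5.0
```

```bash
python3 -m pendant '[[[0.005,0,0.0001,0,0,0,0.55],[0.005,0,0.0001,0,0,0,0.55],[0.005,0,0.0001,0,0,0,0.55],[0.005,0,0.0001,0,0,0,0.55],[0.005,0,0.0001,0,0,0,0.55]]]'; python3 -m pendant '[[[0.004,0,0.0001,0,0,0,0.55],[0.003,0,0.0001,0,0,0,0.55],[0.002,0,0,0,0,0,0.55],[0.002,0,0,0,0,0,0.55],[0.002,0,0,0,0,0,0.55]]]';  python3 -m pendant '[[[0.001,0,0,0,0,0,0.55],[0.001,0,0,0,0,0,0.55],[0.001,0,0,0,0,0,0.55],[0.001,0,0,0,0,0,0.55],[0,0,0,0,0,0,0.55]]]'
```

```text
time: 18.5
position: [0.6245, -0.0901, 0.0501]
tool_rot: [1.0, -0.014, 0.012, -0.002]
ft_force: [-9.7, -0.4, -1.9]
grip_width: 0.0475
grip_force: 5.2
time: 19.12
position: [0.6373, -0.0905, 0.0502]
tool_rot: [1.0, -0.014, 0.012, -0.002]
ft_force: [-9.6, -0.4, -1.0]
grip_width: 0.0476
grip_force: 5.1
time: 19.75
position: [0.6415, -0.0906, 0.0503]
tool_rot: [1.0, -0.014, 0.012, -0.002]
ft_force: [-8.4, -1.5, -1.8]
grip_width: 0.048
grip_force: 4.9
```

```bash
python3 -m pendant '[[[0.001,0,0,0,0,0,0.55],[0.001,0,0,0,0,0,0.55],[0.001,0,0,0,0,0,0.55],[0,0,0,0,0,0,0.55],[0,0,0,0,0,0,0.55]]]'; python3 -m pendant '[[[0.001,0,0,0,0,0,0.55],[0.001,0,0,0,0,0,0.55],[0.001,0,0,0,0,0,0.55],[0,0,0,0,0,0,0.55],[0,0,0,0,0,0,0.55]]]'
```

```text
time: 20.38
position: [0.643, -0.0905, 0.0501]
tool_rot: [1.0, -0.014, 0.011, -0.002]
ft_force: [-11.3, 0.1, -1.6]
grip_width: 0.0478
grip_force: 5.9
time: 21.0
position: [0.6431, -0.0903, 0.0498]
tool_rot: [1.0, -0.014, 0.007, -0.002]
ft_force: [-17.0, -1.2, 1.7]
grip_width: 0.0479
grip_force: 8.0
```

It is stopped at x = 0.643, and the force is rising without further travel. I'll add a little preload, keep the tips leading and check.

```bash
python3 -m pendant '[[[0.001,0,0,0,0.5,0,0.55],[0.001,0,0,0,0,0,0.55],[0,0,0,0,0,0,0.55],[0,0,0,0,0,0,0.55],[0,0,0,0,0,0,0.55]]]'
python3 - <<'E'
from h import *
S=grab('scene');T=grab('top')
a=cv2.resize(S[0][165:320,170:350],(511,440));b=cv2.resize(T[0][90:260,285:420],(288,363));b=np.vstack([b,np.zeros((77,288,3),np.uint8)])
cv2.imwrite('pics/s8.png',np.hstack([a,b])[...,::-1])
for nm,v,bx in(("T",T,((296,100,350,215),(352,100,408,215))),):
    I=v[0].astype(int);r=((I[...,0]>120)&(I[...,1]<60)).astype(np.uint8)
    for b in bx:
        c=blob(r,b);u=c.reshape(-1,2);print(cv2.boundingRect(c),plane(v,(u[:,0].mean(),u[:,1].max()),.066))
E
```

```text
time: 21.62
position: [0.6432, -0.0902, 0.0497]
tool_rot: [1.0, -0.014, 0.01, -0.003]
ft_force: [-19.8, -2.5, 2.8]
grip_width: 0.0482
grip_force: 9.4
(330, 115, 4, 9) [ 0.76973378 -0.11042421  0.066     ]
(386, 170, 17, 19) [ 0.6305958  -0.23211622  0.066     ]
```

View pics/s8.png

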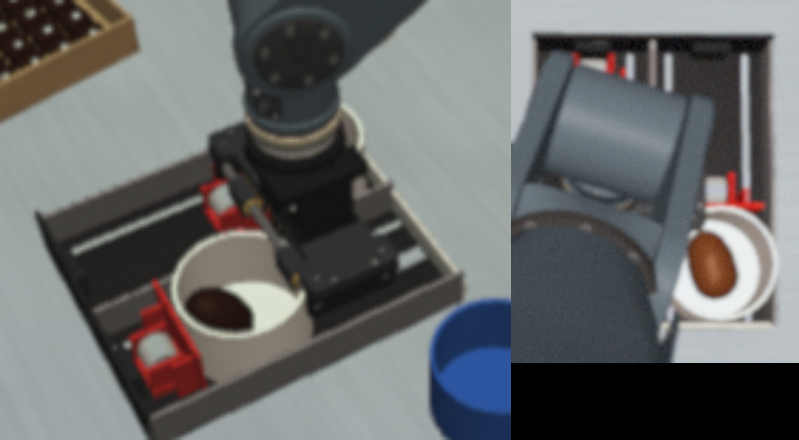

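The pot is upright with the egg in it (the egg has leaned over inside), and the pusher is at the rear of the lane. The filled pot is untouched. As a cross-check, I'll compute the travel from the paddle's top corner: before at (271.2,246.4), now at (224.6,264.7).

Run:
```python
from h import *
S=grab('scene')
a=plane(S,(271.2,246.4),.066);b=plane(S,(224.6,264.7),.066);print(a,b,np.linalg.norm(b-a))
def red(I):
    I=I.astype(int);return ((I[...,0]>110)&(I[...,1]<60)&(I[...,2]<60)).astype(np.uint8)
I0=cv2.imread('pics/scene0.png')[...,::-1]
P=[]
for I,bx in((I0,(258,240,292,290)),(S[0],(205,255,250,310))):
    c=blob(red(I),bx);u=c.reshape(-1,2);t=u[np.argmin(u[:,1])];k=u[np.argmax(u[:,1])];q=u[np.argmin(u[:,0])];print(cv2.boundingRect(c),t,k);P.append([plane(S,t,.066),plane(S,k,.02),plane(S,q,.04)])
print([np.linalg.norm(x-y) for x,y in zip(*P)]);print(get_obs()['ft_force'],get_obs()['position'])
```

```text
[ 0.63953867 -0.12467062  0.066     ] [ 0.7578325  -0.13292943  0.066     ] 0.11858177859736062
(263, 268, 22, 11) [279 268] [268 278]
(218, 264, 22, 36) [224 264] [222 299]
[np.float64(0.12907334872749796), np.float64(0.11833975915904935), np.float64(0.11401306927843356)]
[-19.59117522  -2.14800546   3.04492415] [ 0.64319658 -0.09023309  0.04965782]
```

Travel measures 118.6 mm against the 118 mm stop, and the force holds steady at about 20 N with no motion. Handing in.

```bash
python3 -c "
from rig import hand_in
print(hand_in())"
```

```text
the job is handed in; nothing more can be done
None
```

The dark egg was set gently into the empty left-lane pot and released, and the job was handed in with that pot upright and held at about 20 N against its pusher on the rear stop (about 118 mm of travel); the egg tipped over inside the pot during the push.

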